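# Pull out the pigment tray, push the empty one home

## Task

Of the two pull-out trays, one stands empty and partly out: push it fully home. Draw the other tray, the one with the pigment pot in it, fully out to its stop by hooking a fingertip behind its upturned front lip, so that the pot ends clear of the hood, standing upright in its tray. Do it all by pushing and hooking: pinch neither tray's front, do not touch or lift the pot, and leave the things round about where they are. The order does not matter.

Things in the scene. Friction and masses are not known exactly. Their poses are not given: they have to be found in the camera images.
- pot_unit: Pull-out unit fixed to the worktop: wooden base and cheeks, 112 mm wide, lying 20 to 148 mm along +x of its origin; clear flat hood (top 83 mm high) from 67 to 149 mm. Origin: on the worktop, under the middle of the lip's inner face when the tray is shut. -x points out of the front, the way the tray is drawn. This one's tray holds the pigment pot and starts shut or almost shut.
- empty_unit: Pull-out unit fixed to the worktop: wooden base and cheeks, 112 mm wide, lying 20 to 148 mm along +x of its origin; clear flat hood (top 83 mm high) from 67 to 149 mm. Origin: on the worktop, under the middle of the lip's inner face when the tray is shut. -x points out of the front, the way the tray is drawn. Same make; this one's tray is empty and starts partly out.
- pot_lip (a point): Upturned aluminium lip at the tray's front, 90 mm wide, 4 mm thick, standing 30 mm above the tray floor. This point: middle of its top edge on the inner face (towards the hood), 46 mm above the worktop; -x outwards (draw direction), y along the lip. Moves with the tray. Of the tray with the pot.
- empty_lip (a point): Upturned aluminium lip at the tray's front, 90 mm wide, 4 mm thick, standing 30 mm above the tray floor. This point: middle of its top edge on the inner face (towards the hood), 46 mm above the worktop; -x outwards (draw direction), y along the lip. Moves with the tray. Of the empty tray.
- pot_face (a point): Wooden front panel with an empty label frame, backed by the lip: 6 mm thick, 96 mm wide, 31 mm high, from 11 to 42 mm above the worktop. This point: centre of its outer surface; -x outwards. It reaches from 10 mm to 4 mm in front of the lip's inner face. Moves with the tray. Of the tray with the pot.
- empty_face (a point): Wooden front panel with an empty label frame, backed by the lip: 6 mm thick, 96 mm wide, 31 mm high, from 11 to 42 mm above the worktop. This point: centre of its outer surface; -x outwards. It reaches from 10 mm to 4 mm in front of the lip's inner face. Moves with the tray. Of the empty tray.
- pot_tray (a joint): How far the pot's tray is drawn out, m: 0 = fully home, 0.09 = fully out at its stop. Stiff runners: about 2 N to move it; it stays where left. Starts at 0 to 0.008.
- empty_tray (a joint): How far the empty tray is drawn out, m: 0 = fully home, 0.09 = fully out at its stop. Stiff runners: about 2 N to move it; it stays where left. Starts at 0.045 to 0.085.
- pigment_pot: Squat screw-top pigment pot with a black lid, 56 mm in diameter, 52 mm tall, about 90 g, loose, standing on the tray floor in the rear compartment (72 mm long, 84 mm wide) behind the cross wall. Origin: centre of its underside, z axis up.
- pot_pocket (a point): Centre of the floor of the free front pocket in the pot's tray, 16 mm above the worktop: 60 mm long from the lip to a cross wall (top 37 mm above the worktop), 84 mm wide between side walls (top 30 mm above the worktop). Moves with the tray.
- pot_place (a point): Centre of the rear compartment's floor in the pot's tray, where the pot stands; moves with the tray.
- small_bottle: Bystander: brown bottle with black cap, 32 mm in diameter, 72 mm tall, loose on the worktop. Origin: centre of its underside.
- film_can: Bystander: black film can with grey lid, 35 mm in diameter, 51 mm tall, loose. Origin: centre of its underside.
- tape_roll: Bystander: roll of masking tape lying flat, 118 mm in diameter, 25 mm high, loose. Origin: centre of its underside.

How it is judged:
At the end, for the whole second after the job is handed in: The pot's tray is out to its stop (within 6 mm), the empty tray is home (within 6 mm), and the pot stands upright (within 0.1 rad) and at rest on the floor of its compartment (value of joint pot_tray above 0.084 m and value of joint empty_tray below 0.006 m and angle between pigment_pot's own z axis and vertical below 0.1 rad and horizontal distance between pigment_pot and pot_place below 0.03 m and height (world z) of pigment_pot below 0.02 m and linear speed of pigment_pot below 0.01 m/s); the robot touches nothing.
It fails at once if a tray's front is pinched (lip and front panel both pressed by the fingers with over 1.5 N) ((contact force between the fingers and pot_tray_c0 above 1.5 N and contact force between the fingers and pot_tray_c1 above 1.5 N) or (contact force between the fingers and empty_tray_c0 above 1.5 N and contact force between the fingers and empty_tray_c1 above 1.5 N)).
It fails at once if the pot is touched by the robot (over 0.5 N) (contact force between any of the fingers, the arm and pigment_pot above 0.5 N).
It fails at once if the pot is lifted over 12 mm or tipped over 0.35 rad (height (world z) of pigment_pot above 0.028 m or angle between pigment_pot's own z axis and vertical above 0.35 rad).
It fails at once if a bystander is moved over 20 mm (distance of any of small_bottle, film_can, tape_roll from where it was at the start of the episode above 0.02 m).
It also fails if it takes over 43 s, if anything falls off the work surface, if the arm or the gripper's body presses on something with over 40 N, if the wrist force passes 120 N, or if a joint passes its speed limit or range.

## Robot

A 7-joint arm with a two-finger parallel gripper is mounted at the origin on the work surface; the furniture and walls round the work are solid. World frame = base frame: x ahead of the robot, y to its left, z up, the work surface at z = 0. Lengths are in m, angles in rad, forces in N, time in s.
With the tool pointing down it reaches from about 0.4 to 0.925 m from the base axis. Payload 4.1 kg.
Tool frame: the origin (TCP) lies at the very end of the fingers, on their centre line; the grasp point (between the pads) lies 19 mm behind it; z points along the fingers, y is the line along which they close (so a half turn about z gives the same grasp; the last joint's range is limited). The gripper opens to 85 mm and grips with 20 to 120 N. Pads are 22 mm wide; open, the fingers measure 114 mm over their backs; the gripper's body (76 mm by 85 mm) begins 54 mm behind the grasp point. The pads swing forward as they close: fully open they stand 13 mm farther back than shut.
Start: joints at [1.007, 0.398, 0.045, 1.537, -0.019, 1.207, -0.051], TCP at [0.291, -0.581, 0.231] pointing down, gripper open.
Joint ranges: [-2.82, 2.82], [-0.49, 2.23], [-1.37, 1.46], [0, 2.46], [-1.36, 4.5], [0.23, 2], [-2.94, 2.94]. Speed limits (rad/s): [2.57, 2.57, 3.14, 3.14, 3.14, 3.14, 3.14].

## Interface

Orientations are given as [roll, pitch, yaw] about the fixed x, y, z axes, in that order (R = Rz(yaw) Ry(pitch) Rx(roll)).
In Python, from workcell import ctrl gives the robot as it stands.
- The arm moves only by the tool send_rows, never from a script. Its argument "steps" is one flat list of numbers, 7 for each row, row after row: the shift along the world's x, y, z in m, then the turn, a rotation vector about the world's x, y, z in rad, then the finger opening in m, from 0 to 0.0854. In form: [dx, dy, dz, ax, ay, az, grip, dx, dy, dz, ax, ay, az, grip, ...]. A call has exactly 10 rows; each row is the pose to reach, as a shift and turn from the pose commanded when the call began; what a row does not reach only later rows make up. A row lasts 1/12 s, in which the tool goes at most 41.7 mm and 7.16 degrees, less where a joint would pass 70% of its speed; a pose out of reach is approached as far as the arm can. A call with a gripper value outside its range is refused whole. The fingers move at their own pace and stop on an object; the grip force is fixed at half the most. Time passes only in rows, so rows that repeat a pose let the fingers close, or fill a call up. It gives the time, the measured TCP pose, the force, the opening and the grip force at its end, in the units of the state.
- ctrl.get_obs(): the state, without advancing time (a new reading comes with each control period).
- ctrl.read_camera(name): name is "side" or "top" or "wrist"; returns a dict with "image" (420x560x3 uint8, blue, green, red), "K" (3x3 intrinsics, pixels), "xyz" and "attitude" of the camera in the world. Camera axes: x right, y up, looking along -z (the intrinsics and any distortion apply to the point x, -y, -z); pixel columns grow to the right and rows downward; lengths in m; the calibration is good to about 2 mm. A picture is of the moment at which its call begins. There is no depth.
- ctrl.hand_in(): hands the job in; it is judged then, once.
The state is a dict: "t": time; "q": joint angles; "joint_vel": joint speeds; "tau": joint torques, N m; "position": TCP position; "eef_rot": TCP orientation; "contact_force": force on the tool from outside, world axes, zero at the start; "moment": the same for the moment, N m; "gripper_width": finger opening in m; "grasp_force": force on a finger pad.
Only numpy, scipy, OpenCV 4.12 (cv2) and the standard library are available. Lean on these libraries where they do the work, as an engineer would, in place of code of your own. Each camera call takes 0.05 s, during which the arm holds its last target. There are 200 camera calls.

## Working session

There is one attempt and no reset: what is moved stays moved. The work goes in short steps, Python scripts to look and compute and a tool call to move; the robot and the scene stay as the last step left them, time stands still between calls to the robot, and variables do not carry over. Pictures are saved under pics/ and viewed, at most 10 in all, crops included, and the job is handed in when it is done.

Besides the shell and the picture viewer there is one more tool, called after "Request:" by a JSON object that holds its "method" and its "body", one argument or row to a line. send_rows: Moves the arm, as the interface text tells. Its arguments: {"type":"object","properties":{"steps":{"type":"array","items":{"type":"number"}}},"required":["steps"]}

```bash
mkdir -p pics; ls; cat > h.py <<'E'
import numpy as np, cv2
from scipy.spatial.transform import Rotation as R
from workcell import ctrl
def cam(n):
    c=ctrl.read_camera(n); return c
def rot(c):
    a=np.array(c["attitude"],float)
    return a if a.shape==(3,3) else R.from_euler('xyz',a).as_matrix()
def ray(c,u,v):
    K=np.array(c["K"]); d=np.linalg.inv(K)@[u,v,1]
    return np.array(c["xyz"]),rot(c)@[d[0],-d[1],-d[2]]
def onz(c,u,v,z):
    o,d=ray(c,u,v); return o+d*(z-o[2])/d[2]
def proj(c,p):
    q=rot(c).T@(np.array(p)-c["xyz"]); w=np.array(c["K"])@[q[0],-q[1],-q[2]]; return w[:2]/w[2]
E
python3 - <<'E'
from h import *
import pickle
for n in("top","side"):
    c=cam(n); print({k:v for k,v in c.items() if k!="image"}); cv2.imwrite(f"pics/{n}0.png",c["image"]); pickle.dump(c,open(n+"0.pkl","wb"))
print(ctrl.get_obs())
E
```

```text
pics
{'K': array([[428.0157329 ,   0.        , 281.90907068],
       [  0.        , 428.0157329 , 211.21765299],
       [  0.        ,   0.        ,   1.        ]]), 'xyz': array([ 0.32095717, -0.2466046 ,  1.26322344]), 'attitude': array([ 0.12084582,  0.01409848, -1.56680667])}
{'K': array([[379.15602703,   0.        , 282.7318075 ],
       [  0.        , 379.15602703, 213.78338696],
       [  0.        ,   0.        ,   1.        ]]), 'xyz': array([0.34792863, 0.45010025, 0.65320865]), 'attitude': array([ 0.88988298,  0.0127062 , -2.96358634])}
{'t': 0.1, 'q': array([ 1.00698231,  0.3991174 ,  0.04502912,  1.53774652, -0.01869513,
        1.20691615, -0.05065773]), 'joint_vel': array([-0.00068359, -0.00079506,  0.00070301, -0.00155674,  0.00099564,
       -0.00078895, -0.00049028]), 'tau': array([ 3.27037698e-03, -4.76260293e+01,  1.36972088e+00, -2.54948580e+01,
        1.19268816e-02,  5.03197603e-03,  1.48786029e-05]), 'position': array([ 0.29113554, -0.58051537,  0.23037095]), 'eef_rot': array([-3.13983084e+00,  1.23782539e-04,  4.64976934e-01]), 'contact_force': array([ 0.35930702, -0.02957575, -1.30365434]), 'moment': array([-0.02056097, -0.02354088,  0.02869328]), 'grasp_force': 0.0, 'gripper_width': 0.08564653240099175}
```

View pics/top0.png

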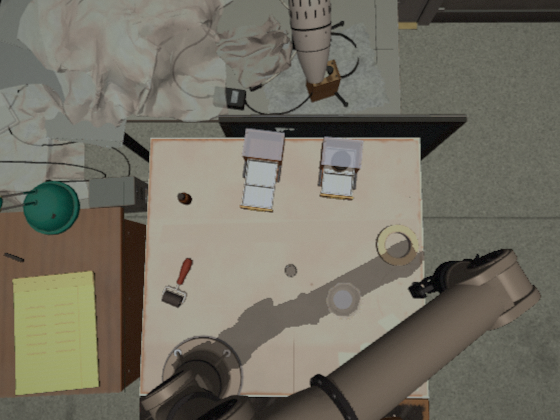

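View pics/side0.png

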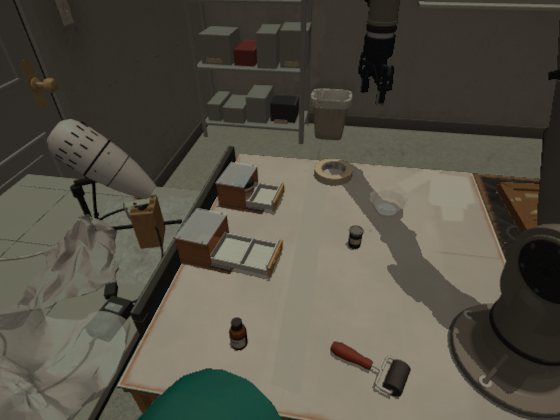

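The top view shows the empty unit at about (262,170) and the pot unit at (340,168), both with fronts facing down the image (-x). The bottle is at (184,198), the can at (291,270) and the tape at (397,245). I'll zoom in next.

```bash
python3 - <<'E'
import cv2,numpy as np
a=cv2.imread("pics/top0.png")[122:217,230:375]; 
b=cv2.imread("pics/side0.png")[155:280,170:295]
cv2.imwrite("pics/z1.png",cv2.resize(a,None,fx=5.5,fy=5.5,interpolation=cv2.INTER_CUBIC))
cv2.imwrite("pics/z2.png",cv2.resize(b,None,fx=4.8,fy=4.8,interpolation=cv2.INTER_CUBIC))
E
```

```text
(no output)
```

View pics/z1.png

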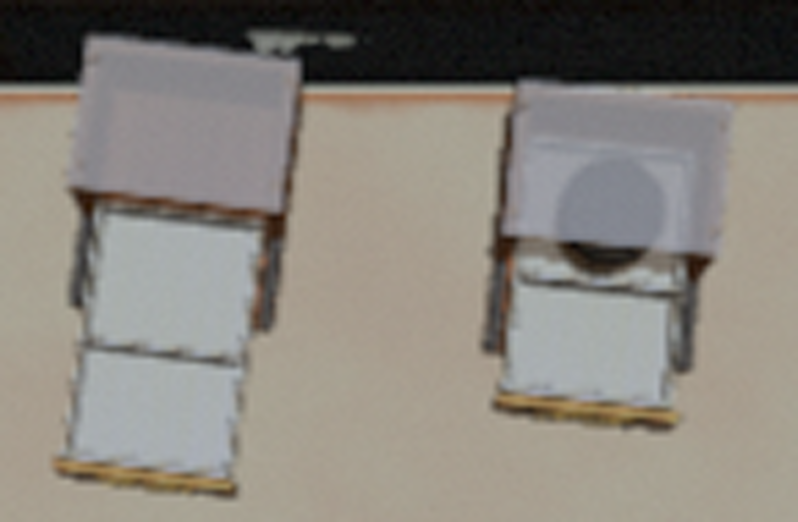

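View pics/z2.png

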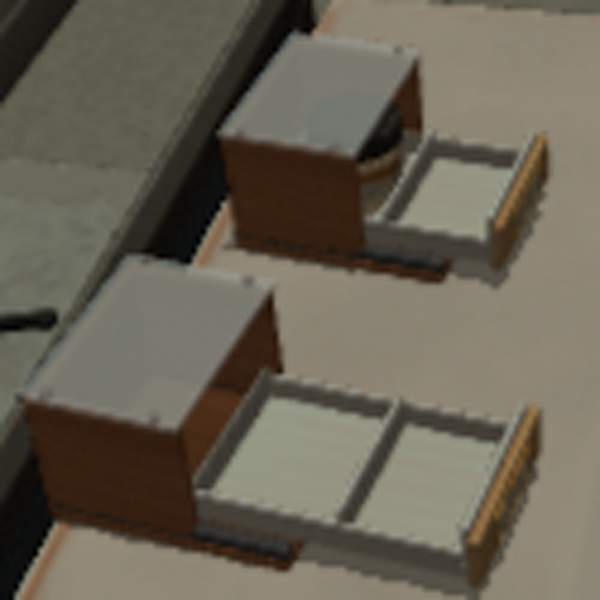

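The zooms show both fronts as yellow strips: empty from (53,467) to (236,490) and pot from (493,402) to (677,420) in the zoomed picture. The hood corners are clear, and the pot sits behind the cross wall. Next I'll turn these into positions.

```bash
python3 - <<'E'
from h import *
import pickle
T=pickle.load(open("top0.pkl","rb")); S=pickle.load(open("side0.pkl","rb"))
def t(u,v,z): return onz(T,230+(u+.5)/5.5-.5,122+(v+.5)/5.5-.5,z)
def s(u,v,z): return onz(S,170+(u+.5)/4.8-.5,155+(v+.5)/4.8-.5,z)
H={"pot":[(503,238),(716,258),(518,82),(733,102)],"empty":[(72,188),(283,213),(88,35),(300,62)]}
L={"pot":[(493,402),(677,420)],"empty":[(53,467),(236,490)]}
HS={"pot":[(360,158),(420,52),(222,135),(298,36)],"empty":[(180,432),(273,290),(22,400),(130,258)]}
for k in H:
  for f,D in((t,H),(s,HS)):
    nl,nr,fl,fr=[f(*p,.083)[:2] for p in D[k]]
    w=nl-nr; d=(fl+fr-nl-nr)/2
    yaw=np.arctan2(-w[0],w[1]) ; n=np.array([np.cos(yaw),np.sin(yaw)])
    yd=np.arctan2(d[1],d[0])
    print(k,f.__name__,"hood w",np.linalg.norm(w),"depth",np.linalg.norm(d),"yaw",yaw,yd)
    c=(nl+nr+fl+fr)/4; 
    print("  near mid",(nl+nr)/2,"origin from centre",c-.108*n)
  a,b=[t(*p,.042)[:2] for p in L[k]]
  print("  strip",a,b,"w",np.linalg.norm(a-b),"yaw",np.arctan2(-(a-b)[0],(a-b)[1]),"mid",(a+b)/2)
# side lip/panel top outer corners: 
for k,p in {"pot":[(494,220),(545,135)],"empty":[(472,540),(536,408)]}.items():
  a,b=[s(*q,.044)[:2] for q in p]; print("side",k,a,b,np.linalg.norm(a-b),(a+b)/2)
for n,u,v,z in(("bottle",184,198,.06),("can",291,270,.051),("tape",397,245,.02)): print(n,onz(T,u,v,z))
E
```

```text
pot t hood w 0.10890567332870056 depth 0.08244129735430258 yaw -0.09503258762787975 -0.11229128318021654
  near mid [ 0.59058164 -0.39311019] origin from centre [ 0.52403    -0.38748111]
pot s hood w 0.11177795445515522 depth 0.079481356906253 yaw -0.06642357858457318 -0.09768520547396166
  near mid [ 0.59386501 -0.38850198] origin from centre [ 0.52565439 -0.38520941]
  strip [ 0.51749606 -0.33625505] [ 0.50812702 -0.43238322] w 0.09658366982093489 yaw -0.09715719011502298 mid [ 0.51281154 -0.38431914]
empty t hood w 0.1092740415786993 depth 0.08078873019628306 yaw -0.11989449100275648 -0.09621845637427374
  near mid [ 0.61528259 -0.17213644] origin from centre [ 0.54826542 -0.16309953]
empty s hood w 0.1060287492056627 depth 0.08035137049727906 yaw -0.11435458574725438 -0.13456108007190085
  near mid [ 0.61743273 -0.16237416] origin from centre [ 0.54995063 -0.15544054]
  strip [ 0.48262217 -0.10570136] [ 0.47069504 -0.20172699] w 0.09676351535839339 yaw -0.12357487413579844 mid [ 0.4766586  -0.15371417]
side pot [ 0.52563851 -0.33996148] [ 0.51234767 -0.42671461] 0.0877653192441354 [ 0.51899309 -0.38333805]
side empty [ 0.48784355 -0.10200548] [ 0.4749968  -0.19303503] 0.09193159639827342 [ 0.48142017 -0.14752026]
bottle [0.50435748 0.05036471 0.06      ]
can [ 0.30203726 -0.25509697  0.051     ]
tape [ 0.3743681  -0.56122871  0.02      ]
```

Request:
{"method": "send_rows", "body": {
  "steps": [0.03,0.02,0,0,0,-0.06,0,0.06,0.045,0,0,0,-0.13,0,0.09,0.07,0,0,0,-0.2,0,0.12,0.095,0,0,0,-0.27,0,0.15,0.12,0,0,0,-0.34,0,0.18,0.14,0,0,0,-0.41,0,0.21,0.16,0,0,0,-0.48,0,0.235,0.18,0,0,0,-0.54,0,0.255,0.194,0,0,0,-0.575,0,0.255,0.194,0,0,0,-0.575,0]
}}

```text
t: 0.93
position: [0.5525, -0.3799, 0.2303]
eef_rot: [-3.137, -0.002, -0.101]
contact_force: [0.8, 0.9, -0.3]
gripper_width: -0.0002
grasp_force: 0.0
```

Request:
{"method": "send_rows", "body": {
  "steps": [0,0,-0.02,0,0,0,0,0,0,-0.04,0,0,0,0,0,0,-0.06,0,0,0,0,0,0,-0.08,0,0,0,0,0,0,-0.1,0,0,0,0,0,0,-0.12,0,0,0,0,0,0,-0.13,0,0,0,0,0,0,-0.14,0,0,0,0,0,0,-0.14,0,0,0,0,0,0,-0.14,0,0,0,0]
}}

```text
t: 1.77
position: [0.5464, -0.3873, 0.0914]
eef_rot: [3.141, 0.0, -0.11]
contact_force: [0.3, -0.4, 0.1]
gripper_width: 0.0003
grasp_force: 0.0
```

```bash
python3 - <<'E'
from h import *
c=cam("side"); o=ctrl.get_obs(); print(o["position"],o["eef_rot"],o["contact_force"],o["t"])
w=cam("wrist")
a=cv2.resize(c["image"][120:220,200:310],None,fx=3.6,fy=3.6,interpolation=cv2.INTER_CUBIC)
b=cv2.resize(w["image"],(480,360)); 
out=np.zeros((360,800,3),np.uint8); out[:,:396]=a[:360]; out[:,400:]=cv2.resize(w["image"],(400,300)).repeat(1,0)[:360] if 0 else cv2.copyMakeBorder(cv2.resize(w["image"],(400,300)),0,60,0,0,0)
cv2.imwrite("pics/a.png",out)
print(proj(c,o["position"]))
E
```

```text
[ 0.54692284 -0.38759502  0.09229132] [ 3.14072228e+00 -1.37396297e-03 -1.10248441e-01] [0.26479417 0.38260353 0.92080846] 1.8167
[267.73891859 174.83913889]
```

View pics/a.png

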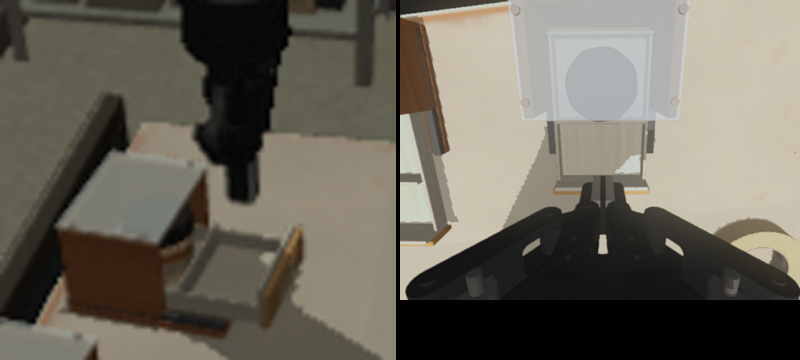

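The side view shows the closed fingertips above the pocket. The wrist view shows them centred on the tray, with the lip band at about (600,177–187) and the yellow panel at 190. I'll check the lip position from the wrist camera.

```bash
python3 - <<'E'
from h import *
w=cam("wrist"); print(w["xyz"],w["attitude"])
for v in(175,178,187,190,194):
  print(v,onz(w,200*1.4,v*1.4,.046),onz(w,200*1.4,v*1.4,.016)[:2])
print(onz(w,155*1.4,190*1.4,.042),onz(w,250*1.4,190*1.4,.042))
E
```

```text
[ 0.62117993 -0.39503168  0.23520881] [-0.28858301 -0.00218158 -1.6811296 ]
175 [ 0.53802976 -0.38378605  0.046     ] [ 0.52484589 -0.38200299]
178 [ 0.53496523 -0.38343607  0.046     ] [ 0.52129546 -0.38159753]
187 [ 0.52561232 -0.38236796  0.046     ] [ 0.5104596  -0.38036006]
190 [ 0.52244043 -0.38200572  0.046     ] [ 0.50678478 -0.37994039]
194 [ 0.51816804 -0.38151781  0.046     ] [ 0.50183499 -0.37937512]
[ 0.52527978 -0.33771987  0.042     ] [ 0.51487303 -0.43068255  0.042     ]
```

Request:
{"method": "send_rows", "body": {
  "steps": [0,0,-0.01,0,0,0,0,0,0,-0.02,0,0,0,0,0,0,-0.03,0,0,0,0,0,0,-0.04,0,0,0,0,0,0,-0.05,0,0,0,0,0,0,-0.058,0,0,0,0,0,0,-0.063,0,0,0,0,0,0,-0.063,0,0,0,0,0,0,-0.063,0,0,0,0,0,0,-0.063,0,0,0,0]
}}

```text
t: 2.75
position: [0.5468, -0.3874, 0.0288]
eef_rot: [3.141, -0.001, -0.11]
contact_force: [-0.0, -0.1, 0.1]
gripper_width: 0.0003
grasp_force: 0.0
```

Request:
{"method": "send_rows", "body": {
  "steps": [-0.003,0,0,0,0,0,0,-0.006,0.001,0,0,0,0,0,-0.009,0.001,0,0,0,0,0,-0.012,0.001,0,0,0,0,0,-0.015,0.0015,0,0,0,0,0,-0.018,0.002,0,0,0,0,0,-0.021,0.002,0,0,0,0,0,-0.024,0.0025,0,0,0,0,0,-0.027,0.003,0,0,0,0,0,-0.03,0.003,0,0,0,0,0]
}}

```text
t: 3.58
position: [0.5165, -0.3842, 0.0287]
eef_rot: [3.141, -0.001, -0.11]
contact_force: [1.7, -0.5, 0.9]
gripper_width: 0.0002
grasp_force: 1.1
```

Request:
{"method": "send_rows", "body": {
  "steps": [-0.003,0,0,0,0,0,0,-0.006,0.001,0,0,0,0,0,-0.009,0.001,0,0,0,0,0,-0.012,0.001,0,0,0,0,0,-0.015,0.0015,0,0,0,0,0,-0.018,0.002,0,0,0,0,0,-0.021,0.002,0,0,0,0,0,-0.024,0.0025,0,0,0,0,0,-0.027,0.003,0,0,0,0,0,-0.03,0.003,0,0,0,0,0]
}}

```text
t: 4.42
position: [0.4861, -0.3809, 0.0283]
eef_rot: [-3.142, 0.0, -0.11]
contact_force: [2.3, 0.5, 1.8]
gripper_width: 0.0001
grasp_force: 1.1
```

Request:
{"method": "send_rows", "body": {
  "steps": [-0.003,0,0,0,0,0,0,-0.006,0.001,0,0,0,0,0,-0.009,0.001,0,0,0,0,0,-0.012,0.001,0,0,0,0,0,-0.015,0.0015,0,0,0,0,0,-0.018,0.002,0,0,0,0,0,-0.021,0.002,0,0,0,0,0,-0.024,0.0025,0,0,0,0,0,-0.027,0.003,0,0,0,0,0,-0.03,0.003,0,0,0,0,0]
}}

```text
t: 5.25
position: [0.456, -0.3778, 0.0282]
eef_rot: [-3.141, 0.0, -0.11]
contact_force: [2.3, 0.4, 1.6]
gripper_width: 0.0003
grasp_force: 1.1
```

Request:
{"method": "send_rows", "body": {
  "steps": [-0.001,0,0,0,0,0,0,-0.002,0,0,0,0,0,0,-0.003,0,0,0,0,0,0,-0.004,0,0,0,0,0,0,-0.005,0.0005,0,0,0,0,0,-0.006,0.0005,0,0,0,0,0,-0.006,0.0005,0,0,0,0,0,-0.006,0.0005,0,0,0,0,0,-0.006,0.0005,0,0,0,0,0,-0.006,0.0005,0,0,0,0,0]
}}

```text
t: 6.08
position: [0.45, -0.3777, 0.0282]
eef_rot: [3.141, 0.001, -0.11]
contact_force: [2.1, 0.1, -1.3]
gripper_width: -0.0
grasp_force: 0.5
```

Not at the stop yet, so I'll creep on in small steps.

Request:
{"method": "send_rows", "body": {
  "steps": [-0.001,0,0,0,0,0,0,-0.002,0,0,0,0,0,0,-0.003,0,0,0,0,0,0,-0.004,0,0,0,0,0,0,-0.005,0.0005,0,0,0,0,0,-0.006,0.0005,0,0,0,0,0,-0.006,0.0005,0,0,0,0,0,-0.006,0.0005,0,0,0,0,0,-0.006,0.0005,0,0,0,0,0,-0.006,0.0005,0,0,0,0,0]
}}

```text
t: 6.92
position: [0.4481, -0.3774, 0.0288]
eef_rot: [3.14, -0.007, -0.109]
contact_force: [8.6, -0.9, -6.2]
gripper_width: -0.0
grasp_force: 4.2
```

Request:
{"method": "send_rows", "body": {
  "steps": [-0.0005,0,0,0,0,0,0,-0.001,0,0,0,0,0,0,-0.0015,0,0,0,0,0,0,-0.002,0,0,0,0,0,0,-0.0025,0,0,0,0,0,0,-0.003,0,0,0,0,0,0,-0.003,0,0,0,0,0,0,-0.003,0,0,0,0,0,0,-0.003,0,0,0,0,0,0,-0.003,0,0,0,0,0,0]
}}

```text
t: 7.75
position: [0.4481, -0.3775, 0.0289]
eef_rot: [3.139, -0.012, -0.108]
contact_force: [13.6, -0.9, -11.5]
gripper_width: -0.0001
grasp_force: 6.7
```

The tray is at its stop. I'll back off the lip, lift, and go to the front of the empty tray.

Request:
{"method": "send_rows", "body": {
  "steps": [0.007,0,0,0,0,0,0,0.014,-0.001,0,0,0,0,0,0.019,-0.002,0,0,0,0,0,0.019,-0.002,0.003,0,0,0,0,0.019,-0.002,0.02,0,0,0,0,0.019,-0.002,0.04,0,0,0,0,0.019,-0.002,0.06,0,0,0,0,0.019,-0.002,0.08,0,0,0,0,0.019,-0.002,0.1,0,0,0,0,0.019,-0.002,0.1,0,0,0,0]
}}

```text
t: 8.58
position: [0.4617, -0.3813, 0.1329]
eef_rot: [3.137, -0.006, -0.111]
contact_force: [-0.5, -0.4, 0.5]
gripper_width: -0.0001
grasp_force: 0.0
```

Request:
{"method": "send_rows", "body": {
  "steps": [-0.002,0.03,0,0,0,0,0,-0.005,0.06,0,0,0,0,0,-0.008,0.09,0,0,0,0,0,-0.011,0.12,0,0,0,0,0,-0.014,0.15,0,0,0,0,0,-0.017,0.18,0,0,0,0,0,-0.02,0.21,0,0,0,0,0,-0.022,0.229,0,0,0,0,0,-0.022,0.229,0,0,0,0,0,-0.022,0.229,0,0,0,0,0]
}}

```text
t: 9.42
position: [0.4376, -0.1495, 0.128]
eef_rot: [3.141, 0.001, -0.108]
contact_force: [-0.4, -0.5, 0.3]
gripper_width: -0.0004
grasp_force: 0.0
```

```bash
python3 - <<'E'
from h import *
c=cam("side"); o=ctrl.get_obs(); print(o["position"],o["t"])
t=cam("top")
a=cv2.resize(c["image"][130:280,170:320],(398,398),interpolation=cv2.INTER_CUBIC)
b=cv2.resize(t["image"][120:230,230:380],(402,295),interpolation=cv2.INTER_CUBIC)
out=np.zeros((398,800,3),np.uint8); out[:,:398]=a; out[:295,398:]=b
cv2.imwrite("pics/b.png",out)
E
```

```text
[ 0.43782022 -0.1506839   0.12812753] 9.4667
```

View pics/b.png

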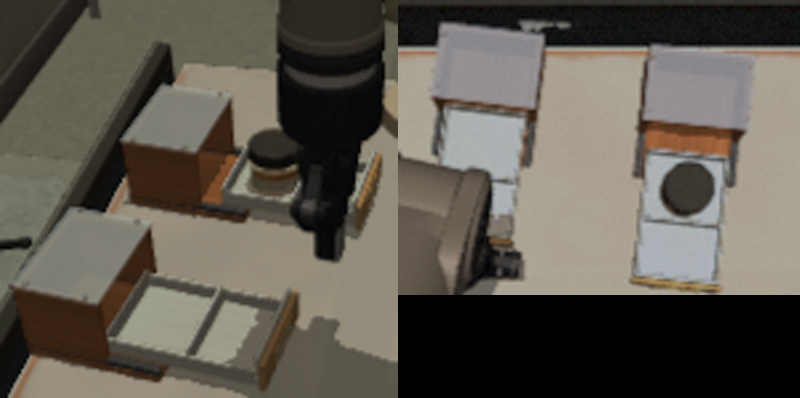

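The pot's tray is out with the pot upright at about (688,188). The fingers are in front of the empty tray's face, so I'll descend and push.

Request:
{"method": "send_rows", "body": {
  "steps": [0,0,-0.015,0,0,0,0,0,0,-0.03,0,0,0,0,0,0,-0.045,0,0,0,0,0,0,-0.06,0,0,0,0,0,0,-0.075,0,0,0,0,0,0,-0.088,0,0,0,0,0,0,-0.096,0,0,0,0,0,0,-0.102,0,0,0,0,0,0,-0.102,0,0,0,0,0,0,-0.102,0,0,0,0]
}}

```text
t: 10.35
position: [0.4385, -0.1506, 0.0264]
eef_rot: [3.141, 0.0, -0.111]
contact_force: [0.2, -0.6, 0.4]
gripper_width: -0.0001
grasp_force: 0.0
```

Request:
{"method": "send_rows", "body": {
  "steps": [0.004,0,0,0,0,0,0,0.008,-0.001,0,0,0,0,0,0.012,-0.0015,0,0,0,0,0,0.016,-0.002,0,0,0,0,0,0.02,-0.0025,0,0,0,0,0,0.024,-0.003,0,0,0,0,0,0.028,-0.0035,0,0,0,0,0,0.032,-0.004,0,0,0,0,0,0.036,-0.0045,0,0,0,0,0,0.04,-0.005,0,0,0,0,0]
}}

```text
t: 11.18
position: [0.478, -0.155, 0.0261]
eef_rot: [-3.142, 0.002, -0.11]
contact_force: [-2.4, -0.6, 0.7]
gripper_width: -0.0002
grasp_force: 1.2
```

Request:
{"method": "send_rows", "body": {
  "steps": [0.004,0,0,0,0,0,0,0.008,-0.001,0,0,0,0,0,0.012,-0.0015,0,0,0,0,0,0.016,-0.002,0,0,0,0,0,0.02,-0.0025,0,0,0,0,0,0.024,-0.003,0,0,0,0,0,0.028,-0.0035,0,0,0,0,0,0.032,-0.004,0,0,0,0,0,0.036,-0.0045,0,0,0,0,0,0.04,-0.005,0,0,0,0,0]
}}

```text
t: 12.02
position: [0.5186, -0.16, 0.0262]
eef_rot: [-3.142, 0.0, -0.11]
contact_force: [-2.1, 0.5, -2.1]
gripper_width: 0.0002
grasp_force: 1.1
```

Request:
{"method": "send_rows", "body": {
  "steps": [0.001,0,0,0,0,0,0,0.002,0,0,0,0,0,0,0.003,0,0,0,0,0,0,0.004,0,0,0,0,0,0,0.005,-0.0005,0,0,0,0,0,0.006,-0.0005,0,0,0,0,0,0.007,-0.001,0,0,0,0,0,0.008,-0.001,0,0,0,0,0,0.008,-0.001,0,0,0,0,0,0.008,-0.001,0,0,0,0,0]
}}

```text
t: 12.85
position: [0.5268, -0.1609, 0.0264]
eef_rot: [3.142, -0.001, -0.11]
contact_force: [-0.9, -0.3, -1.5]
gripper_width: -0.0002
grasp_force: 0.7
```

Request:
{"method": "send_rows", "body": {
  "steps": [0.001,0,0,0,0,0,0,0.002,0,0,0,0,0,0,0.003,0,0,0,0,0,0,0.004,0,0,0,0,0,0,0.005,-0.0005,0,0,0,0,0,0.006,-0.0005,0,0,0,0,0,0.007,-0.001,0,0,0,0,0,0.008,-0.001,0,0,0,0,0,0.008,-0.001,0,0,0,0,0,0.008,-0.001,0,0,0,0,0]
}}

```text
t: 13.68
position: [0.5292, -0.1615, 0.0258]
eef_rot: [-3.141, 0.011, -0.111]
contact_force: [-12.5, 1.3, 8.7]
gripper_width: 0.0002
grasp_force: 6.1
```

It is home: the tool stopped at x = 0.529 with 12 N against it, matching the expected closed position. I'll retreat and check.

Request:
{"method": "send_rows", "body": {
  "steps": [-0.008,0.001,0,0,0,0,0,-0.018,0.002,0,0,0,0,0,-0.03,0.003,0,0,0,0,0,-0.045,0.005,0,0,0,0,0,-0.06,0.006,0.01,0,0,0,0,-0.07,0.007,0.04,0,0,0,0,-0.08,0.008,0.07,0,0,0,0,-0.09,0.009,0.1,0,0,0,0,-0.1,0.01,0.13,0,0,0,0,-0.1,0.01,0.13,0,0,0,0]
}}

```text
t: 14.52
position: [0.4374, -0.1533, 0.1622]
eef_rot: [3.139, -0.013, -0.111]
contact_force: [0.3, 0.5, -0.4]
gripper_width: 0.0
grasp_force: 0.0
```

```bash
python3 - <<'E'
from h import *
c=cam("side"); o=ctrl.get_obs(); print(o["position"],o["t"],o["contact_force"])
t=cam("top")
a=cv2.resize(c["image"][130:400,170:440],(398,398),interpolation=cv2.INTER_CUBIC)
b=cv2.resize(t["image"][120:290,170:440],(402,253),interpolation=cv2.INTER_CUBIC)
out=np.zeros((398,800,3),np.uint8); out[:,:398]=a; out[:253,398:]=b
cv2.imwrite("pics/c.png",out)
E
```

```text
[ 0.43694924 -0.15286445  0.15997881] 14.5667 [ 0.50381535 -0.12070406  0.16195089]
```

View pics/c.png

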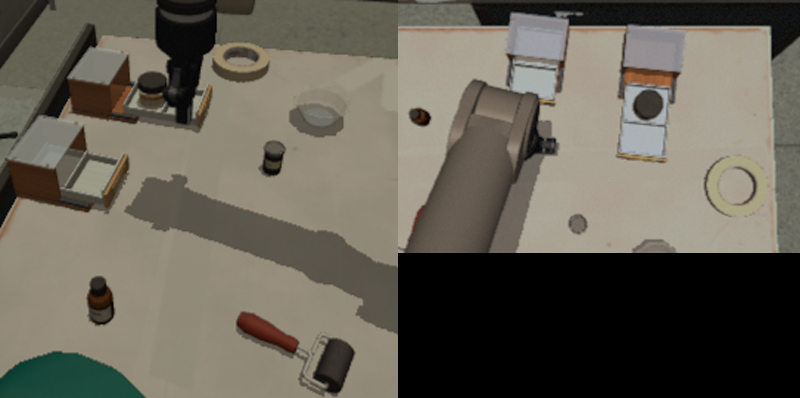

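The empty tray is shut, with its front at (532,97) in the top view. The pot's tray is fully out with the pot upright at (649,105), and the bystanders have not moved.

```bash
python3 -c "
from workcell import ctrl
print(ctrl.hand_in())"
```

```text
the job is handed in; nothing more can be done
None
```

The empty tray is pushed home, the pot's tray is drawn out to its stop with the pot upright and clear of the hood, and the job is handed in at about 15 s; the hand-in returned no verdict.

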